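Loosen a microscope lamp's knurled lens ring and push in its filter slide

TASK

On the microscope lamp base, loosen the knurled ring around the lens by two full turns anticlockwise (seen from above) by rolling closed fingertips along its rim, stopping when its yellow mark comes back to the red line for the second time, and keep off the glass lens. Only then push the blue tab of the filter slide fully home towards the lamp base with a fingertip. Nothing needs gripping or lifting; leave the other things on the bench where they stand.

Things in the scene. Friction and masses are not known exactly. Their poses are not given: they have to be found in the camera images.
- lamp_base: Cream lamp base of a microscope, fixed to the bench: a box 150 (its x) x 120 (its y) x 52 mm on 6 mm feet, flat top at 58 mm. Origin under its centre at bench level, z up. A red line on its top runs out from the ring towards +x (away from the robot; the switch side, -x, roughly faces the robot). It may stand turned by up to 0.5 rad.
- ring_top (a point): Centre of the upper face of the knurled steel ring, on its vertical axis, 86 mm above the bench, amid the lamp base. The ring is 92 mm across over 36 upright ridges (2 mm proud), too wide to grip; its rim spans 64 to 86 mm above the bench. It turns in place, does not rise or give sideways; about 1.5 N along the rim turns it; it stays where left. Nothing within 150 mm of its axis is higher.
- ring (a joint): Turn of the ring, rad: 0 = tight (at the start), the yellow mark on its upper face, near the edge, pointing along the red line; grows anticlockwise seen from above, towards loose; 12.57 = two full turns; it is stopped at 0 and 18.85.
- lens: Glass lens inside the ring, a low dome 64 mm across and 7 mm high, fixed; origin on the ring's axis at 86 mm above the bench, where the dome begins. Not to be touched.
- slide_tab (a point): Middle of the upper edge of the outer face of the filter slide's blue tab, 46 mm above the bench. The tab is an upright plate 30 mm wide (along the lamp base's x), 6 mm thick, reaching from 6 to 46 mm above the bench, on an aluminium bar that enters the lamp base's -y side. It is pushed along the lamp base's +y, from the outer side, which is free for about 60 mm beyond it.
- slide (a joint): Travel of the filter slide, m: 0 = fully out (the tab's outer face 108 mm from the ring's axis), 0.040 = fully home against its stop (outer face 68 mm from the axis). It starts between 0 and 0.012, moves with about 1.5 N, and stays where it is left.
- oil_bottle: Small amber oil bottle, 32 mm across, 65 mm high, standing about 130 mm from the ring's axis on the lamp base's +y side. Origin under its centre. Loose; to be left alone.
- filter_ring: Loose aluminium filter ring, 44 mm across, 8 mm high, lying beyond the lamp base (+x side). Origin under its centre. To be left alone.
- slide_box: Green box for glass slides, 85 x 40 x 30 mm, beyond the lamp base towards the tab's side. Origin under its centre. Loose; to be left alone.
- dish: Shallow glass dish, 80 mm across, 14 mm high, in front of the lamp base (-x side). Origin under its centre. Loose; to be left alone.
- pill_bottle: White jar 44 mm across, 75 mm high, at the left of the bench. Origin under its centre. Loose; to be left alone.
- beaker: Glass beaker 64 mm across, 85 mm high, at the right of the bench. Origin under its centre. Loose; to be left alone.

How it is judged:
By the outcome, as a careful person would: the job done as asked, in the order asked, and still so for the second after the job is handed in, with the robot touching nothing.
It also fails if it takes over 72 s, if anything falls off the work surface, if the arm or the gripper's body presses on something with over 40 N, if the wrist force passes 120 N, or if a joint passes its speed limit or range.

ROBOT

A 6-joint arm with a two-finger parallel gripper is mounted at the origin on the work surface. World frame = base frame: x ahead of the robot, y to its left, z up, the work surface at z = 0. Lengths are in m, angles in degrees, forces in N, time in s.
With the tool pointing down it reaches from about 0.4 to 0.825 m from the base axis. Payload 7 kg.
Tool frame: the origin (TCP) lies on the centre line of the jaws, within the pads' length; the fingertips stand r.tip_reach ahead of it and the grasp point (between the pads) is the TCP (r.tip_reach is the distance from the TCP to the fingertips, in m); z points along the fingers, y is the line along which they close (so a half turn about z gives the same grasp; the last joint's range is limited). The gripper opens to 88 mm and grips with 3 to 60 N. Pads are 19 mm wide; open, the fingers measure 130 mm over their backs; the gripper's body (78 mm by 193 mm) begins 47 mm behind the grasp point.
Start: joints at [-46.862, 20.546, 0.682, 0, -70.136, -16.507], TCP at [0.303, -0.603, 0.246] pointing down, gripper open.
Joint ranges: [-176.03, 176.03], [-82.01, 121.73], [-58.28, 71.71], [-173.87, 95.51], [-174.79, -0.11], [-173.66, 173.66]. Speed limits (degrees/s): [136.94, 136.94, 172.46, 180, 180, 180].

INTERFACE

Orientations are given as [roll, pitch, yaw] about the fixed x, y, z axes, in that order (R = Rz(yaw) Ry(pitch) Rx(roll)).
In Python, from plant import sensors, cams, r gives the robot as it stands.
- The arm moves only by the tool drive_tool, never from a script. Its argument "rows" is a list of rows, each an object of numbers: "fingers": the gripper's target within -1 to 1 (fully open at 1, half-way at 0, shut at -1); "x", "y", "z": the shift along the tool's x, y, z in m; "spin": the turn about the tool's z in rad. A call has 1 to 10 rows; each row is the pose to reach, as a shift and turn from the pose commanded when the call began, along the tool's axes at that moment; what a row does not reach only later rows make up. A row lasts 1/8 s, in which the tool goes at most 62.5 mm and 10.7 degrees, less where a joint would pass 70% of its speed; a pose out of reach is approached as far as the arm can. A call with a gripper value outside its range is refused whole. The fingers move at their own pace and stop on an object; "newtons" is the grip in N (left out, the last holds). Time passes only in rows, so rows that repeat a pose let the fingers close. It gives the time, the measured TCP pose, the force, the opening and the grip force at its end, in the units of the state.
- sensors.get_state(): the state, without advancing time (a new reading comes with each control period).
- cams.capture(name): name is "side" or "top"; returns a dict with "pixels" (384x512x3 uint8, red, green, blue), "intrinsics" (3x3 intrinsics, pixels), "eye" and "orientation" of the camera in the world. Camera axes: x right, y up, looking along -z (the intrinsics and any distortion apply to the point x, -y, -z); pixel columns grow to the right and rows downward; lengths in m; the calibration is good to about 2 mm. A picture is of the moment at which its call begins. There is no depth.
- r.close_job(): hands the job in; it is judged then, once.
The state is a dict: "time_s": time; "joints": joint angles; "qd": joint speeds; "joint_torque": joint torques, N m; "tcp_pos": TCP position; "eef_rot": TCP orientation; "contact_force": force on the tool from outside, world axes, zero at the start; "moment": the same for the moment, N m; "gripper_width": finger opening in m; "gripper_force": force on a finger pad.
Only numpy, scipy, OpenCV 4.12 (cv2) and the standard library are available. Lean on these libraries where they do the work, as an engineer would, in place of code of your own. Each camera call takes 0.05 s, during which the arm holds its last target. There are 200 camera calls.

## Working session

There is one attempt and no reset: what is moved stays moved. The work goes in short steps, Python scripts to look and compute and a tool call to move; the robot and the scene stay as the last step left them, time stands still between calls to the robot, and variables do not carry over. Pictures are saved under pics/ and viewed, at most 10 in all, crops included, and the job is handed in when it is done.

Besides the shell and the picture viewer there is one more tool, called after "Request:" as name([rows], argument=value, ...), one row to a line, values as JSON. drive_tool: Moves the arm, as the interface text tells. Its arguments: {"type":"object","properties":{"rows":{"type":"array"},"newtons":{"type":"number"}},"required":["rows"]}

```bash
mkdir -p pics
python3 - <<'E'
from plant import sensors, cams, r
import cv2,json
import numpy as np
for n in ("top","side"):
    c=cams.capture(n); cv2.imwrite(f"pics/{n}0.png",c["pixels"][...,::-1]); print(n,np.round(c["intrinsics"],2).tolist(),c["eye"],np.round(c["orientation"],4).tolist(),[k for k in c])
s=sensors.get_state(); print(s, r.tip_reach)
E
```

```text
top [[451.68, 0.0, 252.89], [0.0, 451.68, 187.02], [0.0, 0.0, 1.0]] [ 0.30179134 -0.01957686  1.54742729] [11.6647, 0.2208, -90.9916] ['pixels', 'intrinsics', 'eye', 'orientation']
side [[405.45, 0.0, 255.94], [0.0, 405.45, 196.92], [0.0, 0.0, 1.0]] [0.15789844 0.57588938 0.99362329] [37.6818, 0.2382, -143.4578] ['pixels', 'intrinsics', 'eye', 'orientation']
{'time_s': 0.1, 'joints': array([-4.68616594e+01,  2.05879044e+01,  6.38802293e-01, -1.82499690e-02,
       -7.01348877e+01, -1.65077511e+01]), 'qd': array([ 0.02050403, -0.13348621,  0.23880182,  0.0526863 ,  0.0750397 ,
       -0.02473613]), 'joint_torque': array([-1.42640565e-03, -5.84165347e+01,  2.93751580e+01,  7.01544285e+00,
        1.01456948e-02, -5.35335744e-05]), 'tcp_pos': array([ 0.30236761, -0.60303354,  0.24470658]), 'eef_rot': array([ 1.79914597e+02, -7.41775647e-03, -1.53375619e+02]), 'contact_force': array([ 0.42769948,  0.02942107, -0.1581453 ]), 'moment': array([ 0.01374825, -0.06521068,  0.0056622 ]), 'gripper_force': 0.0, 'gripper_width': 0.08790032392937418} 0.019
```

View pics/top0.png

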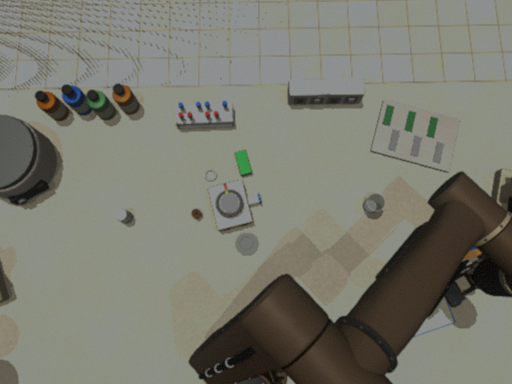

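View pics/side0.png

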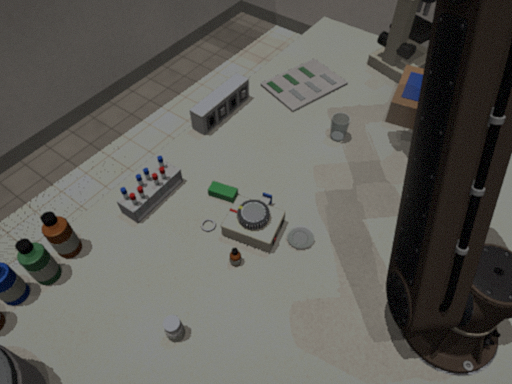

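The top view shows the lamp base around (230,203), the red line near (225,187), the tab at (258,199) and the oil bottle at (197,214). The side view has the ring at (254,214) and the tab at (268,196). I'll enlarge both for precise pixel positions.

```bash
cat > h.py <<'E'
import numpy as np, cv2
from scipy.spatial.transform import Rotation as R
from plant import sensors, cams, r
def ray(c,u,v):
    K=c["intrinsics"]; d=np.array([(u-K[0][2])/K[0][0],-(v-K[1][2])/K[1][1],-1.])
    return R.from_euler("xyz",c["orientation"],degrees=True).as_matrix()@d
def at(c,u,v,z):
    d=ray(c,u,v); e=np.array(c["eye"]); return e+d*(z-e[2])/d[2]
def proj(c,p):
    q=R.from_euler("xyz",c["orientation"],degrees=True).as_matrix().T@(np.array(p)-c["eye"]); K=np.array(c["intrinsics"])
    return K[0,0]*q[0]/-q[2]+K[0,2], -K[1,1]*q[1]/-q[2]+K[1,2]
def crop(c,u0,v0,w,h,s,name):
    cv2.imwrite(name,cv2.resize(c["pixels"][v0:v0+h,u0:u0+w,::-1],None,fx=s,fy=s,interpolation=cv2.INTER_CUBIC))
E
python3 - <<'E'
from h import *
t=cams.capture("top"); s=cams.capture("side")
a=cv2.resize(t["pixels"][150:240,185:275],None,fx=6,fy=6,interpolation=cv2.INTER_CUBIC)
a=cv2.resize(t["pixels"][165:240,185:275],(400*1,333),interpolation=cv2.INTER_CUBIC)
b=cv2.resize(s["pixels"][180:255,210:300],(400,333),interpolation=cv2.INTER_CUBIC)
cv2.imwrite("pics/crop1.png",np.hstack([a,b])[...,::-1])
E
```

```text
(no output)
```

View pics/crop1.png

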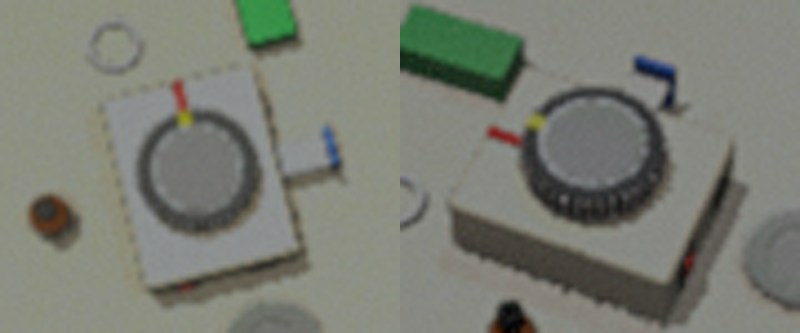

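```bash
cat >> h.py <<'E'
def world(p,q): # q=cx,cy,yaw
    c,s=np.cos(q[2]),np.sin(q[2]); return [q[0]+c*p[0]-s*p[1], q[1]+s*p[0]+c*p[1], p[2]]
E
python3 - <<'E'
from h import *
from scipy.optimize import least_squares
t=cams.capture("top"); s=cams.capture("side")
k=90/400
T=lambda u,v:(185-.5+k*(u+.5),165-.5+k*(v+.5)); S=lambda u,v:(210-.5+k*(u+.5),180-.5+k*(v+.5))
obs=[(t,(.075,.06,.058),T(105,102)),(t,(.075,-.06,.058),T(256,66)),(t,(-.075,-.06,.058),T(300,250)),(t,(-.075,.06,.058),T(147,287)),
(t,(.042,0,.086),T(185,119)),(t,(.073,0,.058),T(179,82)),
(s,(.075,.06,.058),S(51,207)),(s,(-.075,-.06,.058),S(333,138)),(s,(-.075,.06,.058),S(270,280)),(s,(.042,0,.086),S(137,123)),(s,(.0,0,.089),S(193,142)),(t,(0,0,.088),T(198,168))]
f=lambda q:np.concatenate([np.array(proj(c,world(p,q)))-o for c,p,o in obs])
R_=least_squares(f,[.5,.05,.2],loss="soft_l1")
q=R_.x; print(q, np.degrees(q[2])); print(np.round(f(q).reshape(-1,2),1).tolist())
from scipy.optimize import minimize_scalar
# tab upper outer edge ends, side and top
for c,o in ((t,T(331,146)),(s,S(257,63))):
    p=at(c,*o,.046); d=p[:2]-q[:2]; print("tab local", np.cos(q[2])*d[0]+np.sin(q[2])*d[1], -np.sin(q[2])*d[0]+np.cos(q[2])*d[1])
np.save("q.npy",q)
st=sensors.get_state(); print(st["tcp_pos"],st["eef_rot"])
E
```

```text
[0.55245774 0.05956234 0.22934825] 13.140686983831188
[[-1.1, -0.5], [-0.5, -0.9], [0.4, 0.5], [-0.4, 1.0], [-0.0, -0.9], [-0.3, 0.3], [-0.7, -1.1], [2.0, -0.6], [0.3, 0.9], [-0.5, -0.5], [0.8, -0.5], [-0.0, 0.2]]
tab local -0.00014402486717440474 -0.10165608280989341
tab local 0.0007579986109039448 -0.10191167111377594
[ 0.30250098 -0.60326519  0.24522078] [ 1.79968038e+02 -3.05144021e-03 -1.53370555e+02]
```

```bash
cat >> h.py <<'E'
q=np.load("q.npy")
def loc(p):
    d=np.array(p[:2])-q[:2]; c,s=np.cos(q[2]),np.sin(q[2]); return np.round([c*d[0]+s*d[1],-s*d[0]+c*d[1],p[2]],4)
def rep():
    st=sensors.get_state(); F=st["contact_force"]; c,s=np.cos(q[2]),np.sin(q[2])
    print("t",st["time_s"],"loc",loc(st["tcp_pos"]),"tip z",round(st["tcp_pos"][2]-r.tip_reach,4),"rot",np.round(st["eef_rot"],2),"Floc",np.round([c*F[0]+s*F[1],-s*F[0]+c*F[1],F[2]],1),"w",round(st["gripper_width"],4)); return st
def delta(target): # local xyz -> tool-axes shift
    st=sensors.get_state(); w=np.array(world(target,q))-st["tcp_pos"]
    print("shift",np.round(R.from_euler("xyz",st["eef_rot"],degrees=True).as_matrix().T@w,4))
E
python3 - <<'E'
from h import *
rep(); delta((0,-.082,.160))
print("spin",np.radians(13.37+ (13.14-0) - 0) , )
E
```

```text
t 0.3 loc [-0.3941 -0.5886  0.2452] tip z 0.2262 rot [ 179.97   -0.   -153.37] Floc [-0.5 -0.4 -0.8] w 0.0877
shift [-0.5014  0.4007  0.0854]
spin 0.46268678470369673
```

Request:
drive_tool([
  {"x": -0.02, "y": 0.02, "spin": 0.03, "fingers": -1},
  {"x": -0.06, "y": 0.05, "spin": 0.08, "fingers": -1},
  {"x": -0.11, "y": 0.09, "spin": 0.13, "fingers": -1},
  {"x": -0.16, "y": 0.13, "spin": 0.18, "fingers": -1},
  {"x": -0.21, "y": 0.17, "spin": 0.235, "fingers": -1},
  {"x": -0.26, "y": 0.21, "spin": 0.235, "fingers": -1},
  {"x": -0.31, "y": 0.25, "spin": 0.235, "fingers": -1},
  {"x": -0.36, "y": 0.29, "spin": 0.235, "fingers": -1},
  {"x": -0.41, "y": 0.33, "z": 0.02, "spin": 0.235, "fingers": -1},
  {"x": -0.45, "y": 0.36, "z": 0.04, "spin": 0.235, "fingers": -1},
], newtons=20)

```text
invalid input
```

```bash
python3 -c "
from h import *
rep(); delta((0,-.082,.160))"
```

```text
t 0.3 loc [-0.3941 -0.5886  0.2452] tip z 0.2262 rot [ 179.97   -0.   -153.37] Floc [-0.5 -0.4 -0.8] w 0.0877
shift [-0.5014  0.4007  0.0854]
```

Request:
drive_tool([
  {"x": -0.02, "y": 0.02, "z": 0, "spin": 0.03, "fingers": -1},
  {"x": -0.06, "y": 0.05, "z": 0, "spin": 0.08, "fingers": -1},
  {"x": -0.11, "y": 0.09, "z": 0, "spin": 0.13, "fingers": -1},
  {"x": -0.16, "y": 0.13, "z": 0, "spin": 0.18, "fingers": -1},
  {"x": -0.21, "y": 0.17, "z": 0, "spin": 0.235, "fingers": -1},
  {"x": -0.26, "y": 0.21, "z": 0, "spin": 0.235, "fingers": -1},
  {"x": -0.31, "y": 0.25, "z": 0, "spin": 0.235, "fingers": -1},
  {"x": -0.36, "y": 0.29, "z": 0, "spin": 0.235, "fingers": -1},
  {"x": -0.41, "y": 0.33, "z": 0.02, "spin": 0.235, "fingers": -1},
  {"x": -0.45, "y": 0.36, "z": 0.04, "spin": 0.235, "fingers": -1},
], newtons=20)

```text
time_s: 1.55
tcp_pos: [0.5425, -0.0817, 0.2077]
eef_rot: [-180.0, 0.1, -166.8]
contact_force: [0.6, -1.3, -0.1]
gripper_width: 0.0007
gripper_force: 0.0
```

```bash
python3 -c "
from h import *
rep(); delta((0,-.082,.160))"
```

```text
t 1.55 loc [-0.0418 -0.1353  0.2077] tip z 0.1887 rot [-1.7999e+02  1.4000e-01 -1.6680e+02] Floc [ 0.3 -1.4 -0.1] w 0.0007
shift [-0.0417  0.0533  0.0478]
```

Request:
drive_tool([
  {"x": -0.02, "y": 0.025, "z": 0.02, "spin": 0, "fingers": -1},
  {"x": -0.04, "y": 0.05, "z": 0.04, "spin": 0, "fingers": -1},
  {"x": -0.04, "y": 0.05, "z": 0.075, "spin": 0, "fingers": -1},
  {"x": -0.04, "y": 0.05, "z": 0.1, "spin": 0, "fingers": -1},
  {"x": -0.04, "y": 0.05, "z": 0.116, "spin": 0, "fingers": -1},
  {"x": -0.04, "y": 0.05, "z": 0.116, "spin": 0, "fingers": -1},
  {"x": -0.04, "y": 0.05, "z": 0.116, "spin": 0, "fingers": -1},
])

```text
time_s: 2.42
tcp_pos: [0.5698, -0.026, 0.0922]
eef_rot: [-180.0, 0.1, -166.8]
contact_force: [-0.9, -0.8, 0.6]
gripper_width: 0.0008
gripper_force: 0.0
```

```bash
python3 -c "
from h import *
rep(); t=cams.capture('top');s=cams.capture('side')
a=cv2.resize(t['pixels'][165:240,185:275],(400,333),interpolation=cv2.INTER_CUBIC)
b=cv2.resize(s['pixels'][180:255,210:300],(400,333),interpolation=cv2.INTER_CUBIC)
cv2.imwrite('pics/c2.png',np.hstack([a,b])[...,::-1])
"
```

```text
t 2.425 loc [-0.0026 -0.0873  0.0922] tip z 0.0732 rot [-1.7999e+02  8.0000e-02 -1.6683e+02] Floc [-1.1 -0.6  0.6] w 0.0008
```

View pics/c2.png

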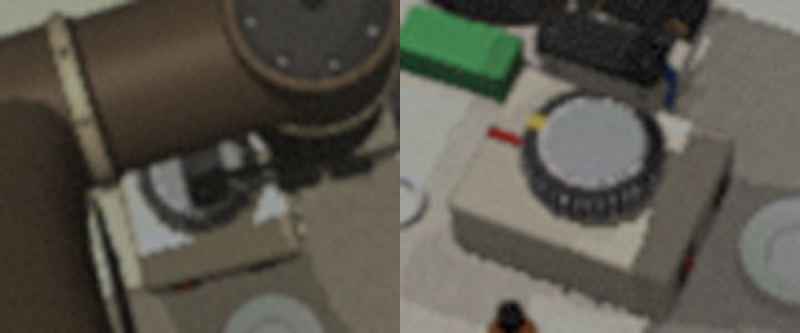

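The top view is mostly hidden by the arm. The side view shows the ring clearly, with the yellow mark at (537,122) still on the red line. Next I probe the rim.

Request:
drive_tool([
  {"x": 0, "y": 0.006, "z": 0.003, "spin": 0, "fingers": -1},
  {"x": 0, "y": 0.012, "z": 0.003, "spin": 0, "fingers": -1},
  {"x": 0, "y": 0.016, "z": 0.003, "spin": 0, "fingers": -1},
  {"x": 0, "y": 0.019, "z": 0.003, "spin": 0, "fingers": -1},
  {"x": 0, "y": 0.022, "z": 0.003, "spin": 0, "fingers": -1},
  {"x": 0, "y": 0.022, "z": 0.003, "spin": 0, "fingers": -1},
])

```text
time_s: 3.28
tcp_pos: [0.564, -0.0044, 0.0882]
eef_rot: [180.0, -0.0, -166.8]
contact_force: [-0.1, -0.2, -0.2]
gripper_width: 0.0001
gripper_force: 0.0
```

```bash
python3 -c "
from h import *
rep()"
```

```text
t 3.275 loc [-0.0033 -0.0649  0.0882] tip z 0.0692 rot [ 180.     -0.   -166.82] Floc [-0.2 -0.2 -0.2] w 0.0001
```

Request:
drive_tool([
  {"x": 0, "y": 0.002, "z": 0, "spin": 0, "fingers": -1},
  {"x": 0, "y": 0.004, "z": 0, "spin": 0, "fingers": -1},
  {"x": 0, "y": 0.005, "z": 0, "spin": 0, "fingers": -1},
  {"x": 0, "y": 0.005, "z": 0, "spin": 0, "fingers": -1},
])

```text
time_s: 3.78
tcp_pos: [0.5633, -0.0016, 0.0883]
eef_rot: [-179.9, -0.0, -166.8]
contact_force: [4.3, -12.1, -0.6]
gripper_width: 0.0008
gripper_force: 6.1
```

```bash
python3 -c "
from h import *
rep()"
```

```text
t 3.775 loc [-0.0034 -0.062   0.0883] tip z 0.0693 rot [-1.7987e+02 -3.0000e-02 -1.6684e+02] Floc [  1.4 -12.8  -0.6] w 0.0008
```

Request:
drive_tool([
  {"x": -0.004, "y": 0, "z": 0, "spin": 0, "fingers": -1},
  {"x": -0.008, "y": 0, "z": 0, "spin": 0, "fingers": -1},
  {"x": -0.012, "y": 0, "z": 0, "spin": 0, "fingers": -1},
  {"x": -0.018, "y": 0, "z": 0, "spin": 0, "fingers": -1},
  {"x": -0.0243, "y": 0.001, "z": 0, "spin": 0, "fingers": -1},
  {"x": -0.031, "y": 0.003, "z": 0, "spin": 0, "fingers": -1},
  {"x": -0.037, "y": 0.0065, "z": 0, "spin": 0, "fingers": -1},
  {"x": -0.042, "y": 0.0105, "z": 0, "spin": 0, "fingers": -1},
  {"x": -0.042, "y": 0.0105, "z": 0, "spin": 0, "fingers": -1},
])

```text
time_s: 4.9
tcp_pos: [0.6044, 0.0193, 0.0887]
eef_rot: [-179.9, 0.3, -166.8]
contact_force: [10.3, -8.1, -5.8]
gripper_width: 0.0003
gripper_force: 6.3
```

```bash
cat >> h.py <<'E'
def ringang(verbose=True):
    # best yellow blob near projected circle radius ~42 mm at z=.086, both cams
    for n in ("side","top"):
        c=cams.capture(n); hsv=cv2.cvtColor(c["pixels"],cv2.COLOR_RGB2HSV)
        m=cv2.inRange(hsv,(18,110,90),(38,255,255)); vs,us=np.nonzero(m); out=[]
        for u,v in zip(us,vs):
            l=loc(at(c,u,v,.086)); rr=np.hypot(l[0],l[1])
            if .033<rr<.052: out.append(l[:2])
        if out: o=np.mean(out,0); print(n,len(out),"ring deg",round(np.degrees(np.arctan2(o[1],o[0])),1),"r",round(np.hypot(*o),4))
        else: print(n,"no mark")
E
python3 -c "
from h import *
rep(); ringang()
s=cams.capture('side');crop(s,210,180,90,75,5,'pics/s3.png')"
```

```text
t 4.9 loc [ 0.0415 -0.051   0.0887] tip z 0.0697 rot [-179.88    0.25 -166.8 ] Floc [  8.2 -10.2  -5.8] w 0.0003
side 6 ring deg 57.9 r 0.0411
top no mark
```

View pics/s3.png

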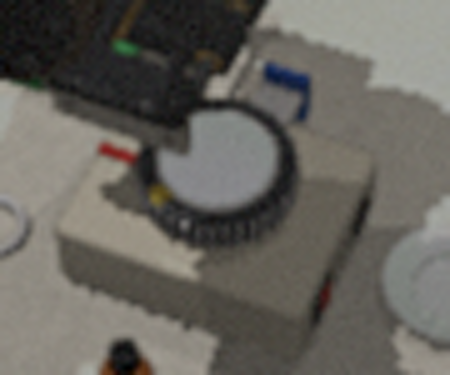

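The side crop shows the yellow mark at (158,193), anticlockwise of the red line at (118,153). The ring follows without slip (58°).

Request:
drive_tool([
  {"x": -0.0065, "y": 0.007, "z": 0, "spin": 0, "fingers": -1},
  {"x": -0.011, "y": 0.015, "z": 0, "spin": 0, "fingers": -1},
  {"x": -0.014, "y": 0.024, "z": 0, "spin": 0, "fingers": -1},
  {"x": -0.015, "y": 0.033, "z": 0, "spin": 0, "fingers": -1},
  {"x": -0.015, "y": 0.041, "z": 0, "spin": 0, "fingers": -1},
  {"x": -0.015, "y": 0.049, "z": 0, "spin": 0, "fingers": -1},
  {"x": -0.015, "y": 0.057, "z": 0, "spin": 0, "fingers": -1},
  {"x": -0.015, "y": 0.066, "z": 0, "spin": 0, "fingers": -1},
  {"x": -0.014, "y": 0.075, "z": 0, "spin": 0, "fingers": -1},
  {"x": -0.011, "y": 0.084, "z": 0, "spin": 0, "fingers": -1},
])

```text
time_s: 6.3
tcp_pos: [0.5962, 0.1063, 0.0894]
eef_rot: [179.9, 0.4, -166.8]
contact_force: [5.9, 2.7, -0.1]
gripper_width: 0.0008
gripper_force: 3.1
```

```bash
python3 -c "
from h import *
rep(); ringang()"
```

```text
t 6.3 loc [0.0533 0.0356 0.0894] tip z 0.0704 rot [ 179.94    0.39 -166.78] Floc [ 6.4  1.3 -0.1] w 0.0008
side 10 ring deg 175.8 r 0.0366
top 11 ring deg 177.4 r 0.0378
```

Request:
drive_tool([
  {"x": 0.005, "y": 0.0075, "z": 0, "spin": 0, "fingers": -1},
  {"x": 0.011, "y": 0.014, "z": 0, "spin": 0, "fingers": -1},
  {"x": 0.018, "y": 0.0195, "z": 0, "spin": 0, "fingers": -1},
  {"x": 0.0265, "y": 0.0235, "z": 0, "spin": 0, "fingers": -1},
  {"x": 0.04, "y": 0.0255, "z": 0, "spin": 0, "fingers": -1},
  {"x": 0.0475, "y": 0.0255, "z": 0, "spin": 0, "fingers": -1},
  {"x": 0.0545, "y": 0.0255, "z": 0, "spin": 0, "fingers": -1},
  {"x": 0.059, "y": 0.0255, "z": 0, "spin": 0, "fingers": -1},
  {"x": 0.068, "y": 0.0245, "z": 0, "spin": 0, "fingers": -1},
  {"x": 0.077, "y": 0.0215, "z": 0, "spin": 0, "fingers": -1},
])

```text
time_s: 7.65
tcp_pos: [0.5124, 0.1073, 0.0881]
eef_rot: [-180.0, -0.0, -166.8]
contact_force: [-0.6, 1.9, 0.6]
gripper_width: 0.0003
gripper_force: 0.6
```

```bash
python3 -c "
from h import *
rep(); ringang()"
```

```text
t 7.65 loc [-0.0281  0.0556  0.0881] tip z 0.0691 rot [-1.7999e+02 -3.0000e-02 -1.6683e+02] Floc [-0.1  2.   0.6] w 0.0003
side no mark
top no mark
```

```bash
python3 -c "
from h import *
t=cams.capture('top');s=cams.capture('side')
a=cv2.resize(t['pixels'][165:240,185:275],(400,333),interpolation=cv2.INTER_CUBIC)
b=cv2.resize(s['pixels'][180:255,210:300],(400,333),interpolation=cv2.INTER_CUBIC)
cv2.imwrite('pics/c4.png',np.hstack([a,b])[...,::-1])
"
```

```text
(no output)
```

View pics/c4.png

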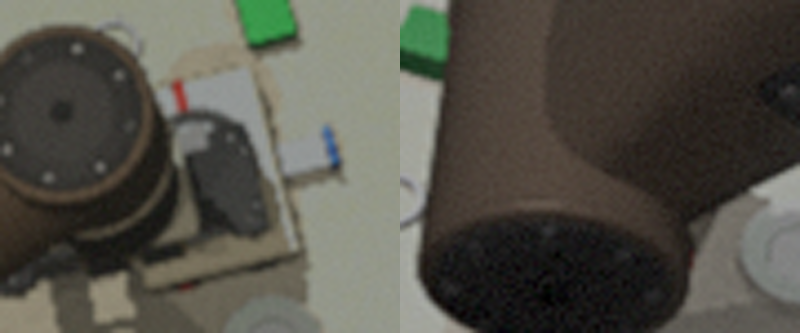

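Both views are blocked here: the arm covers the ring in the side view, and the top view shows only a shadowed part of it around (215,150). The mark isn't visible. Contact was light on the +y side, so I continue with a little more pressure.

Request:
drive_tool([
  {"x": 0, "y": -0.0025, "z": 0, "spin": 0, "fingers": -1},
  {"x": 0.0075, "y": -0.007, "z": 0, "spin": 0, "fingers": -1},
  {"x": 0.014, "y": -0.013, "z": 0, "spin": 0, "fingers": -1},
  {"x": 0.0195, "y": -0.02, "z": 0, "spin": 0, "fingers": -1},
  {"x": 0.023, "y": -0.0285, "z": 0, "spin": 0, "fingers": -1},
  {"x": 0.025, "y": -0.037, "z": 0, "spin": 0, "fingers": -1},
  {"x": 0.025, "y": -0.042, "z": 0, "spin": 0, "fingers": -1},
  {"x": 0.025, "y": -0.049, "z": 0, "spin": 0, "fingers": -1},
  {"x": 0.025, "y": -0.056, "z": 0, "spin": 0, "fingers": -1},
  {"x": 0.025, "y": -0.064, "z": 0, "spin": 0, "fingers": -1},
])

```text
time_s: 9.1
tcp_pos: [0.5014, 0.0381, 0.0875]
eef_rot: [-180.0, -0.3, -166.9]
contact_force: [-7.8, -0.2, 3.1]
gripper_width: 0.0004
gripper_force: 3.4
```

```bash
sed -i 's/(18,110,90)/(18,100,50)/' h.py; python3 -c "
from h import *
rep(); ringang()"
```

```text
t 9.1 loc [-0.0546 -0.0093  0.0875] tip z 0.0685 rot [-179.96   -0.26 -166.87] Floc [-7.6  1.6  3.1] w 0.0004
side no mark
top no mark
```

Request:
drive_tool([
  {"x": 0, "y": -0.0085, "z": 0, "spin": 0, "fingers": -1},
  {"x": -0.0005, "y": -0.0175, "z": 0, "spin": 0, "fingers": -1},
  {"x": -0.003, "y": -0.0265, "z": 0, "spin": 0, "fingers": -1},
  {"x": -0.0075, "y": -0.034, "z": 0, "spin": 0, "fingers": -1},
  {"x": -0.014, "y": -0.041, "z": 0, "spin": 0, "fingers": -1},
  {"x": -0.021, "y": -0.0465, "z": 0, "spin": 0, "fingers": -1},
  {"x": -0.0295, "y": -0.05, "z": 0, "spin": 0, "fingers": -1},
  {"x": -0.043, "y": -0.052, "z": 0, "spin": 0, "fingers": -1},
])

```text
time_s: 10.2
tcp_pos: [0.5575, -0.0025, 0.0883]
eef_rot: [-179.9, -0.1, -166.8]
contact_force: [-1.4, -11.6, -0.9]
gripper_width: 0.0004
gripper_force: 5.3
```

```bash
python3 -c "
from h import *
rep(); ringang()"
```

```text
t 10.2 loc [-0.0092 -0.0616  0.0883] tip z 0.0693 rot [-1.7990e+02 -8.0000e-02 -1.6682e+02] Floc [ -4.  -11.   -0.9] w 0.0004
side 15 ring deg 118.6 r 0.0383
top no mark
```

Mark at 118.6°, i.e. 478.6° of total turn, which matches rolling without slip (about 483°). Another 241° to go.

Request:
drive_tool([
  {"x": -0.006, "y": 0, "z": 0, "spin": 0, "fingers": -1},
  {"x": -0.012, "y": 0, "z": 0, "spin": 0, "fingers": -1},
  {"x": -0.018, "y": 0, "z": 0, "spin": 0, "fingers": -1},
  {"x": -0.024, "y": 0, "z": 0, "spin": 0, "fingers": -1},
  {"x": -0.0303, "y": 0.001, "z": 0, "spin": 0, "fingers": -1},
  {"x": -0.037, "y": 0.003, "z": 0, "spin": 0, "fingers": -1},
  {"x": -0.043, "y": 0.0065, "z": 0, "spin": 0, "fingers": -1},
  {"x": -0.048, "y": 0.0105, "z": 0, "spin": 0, "fingers": -1},
  {"x": -0.0545, "y": 0.0175, "z": 0, "spin": 0, "fingers": -1},
  {"x": -0.059, "y": 0.0255, "z": 0, "spin": 0, "fingers": -1},
])

```text
time_s: 11.55
tcp_pos: [0.6116, 0.0381, 0.0892]
eef_rot: [-180.0, 0.3, -166.8]
contact_force: [5.0, -2.9, -0.9]
gripper_width: 0.0003
gripper_force: 2.8
```

```bash
python3 -c "
from h import *
rep(); ringang()"
```

```text
t 11.55 loc [ 0.0528 -0.0344  0.0892] tip z 0.0702 rot [-179.98    0.28 -166.79] Floc [ 4.2 -4.  -0.9] w 0.0003
side 13 ring deg -149.4 r 0.0366
top 13 ring deg -148.2 r 0.0378
```

Request:
drive_tool([
  {"x": -0.003, "y": 0.009, "z": 0, "spin": 0, "fingers": -1},
  {"x": -0.004, "y": 0.018, "z": 0, "spin": 0, "fingers": -1},
  {"x": -0.004, "y": 0.026, "z": 0, "spin": 0, "fingers": -1},
  {"x": -0.004, "y": 0.034, "z": 0, "spin": 0, "fingers": -1},
  {"x": -0.004, "y": 0.042, "z": 0, "spin": 0, "fingers": -1},
  {"x": -0.004, "y": 0.051, "z": 0, "spin": 0, "fingers": -1},
  {"x": -0.003, "y": 0.06, "z": 0, "spin": 0, "fingers": -1},
  {"x": 0, "y": 0.069, "z": 0, "spin": 0, "fingers": -1},
  {"x": -0.015, "y": 0.079, "z": 0, "spin": 0, "fingers": -1},
  {"x": -0.015, "y": 0.079, "z": -0.03, "spin": 0, "fingers": -1},
])

```text
time_s: 12.9
tcp_pos: [0.605, 0.1184, 0.1162]
eef_rot: [-180.0, -0.3, -166.8]
contact_force: [-0.5, 0.5, 1.1]
gripper_width: 0.0004
gripper_force: 0.0
```

```bash
python3 -c "
from h import *
rep(); ringang()"
```

```text
t 12.9 loc [0.0646 0.0453 0.1162] tip z 0.0972 rot [-179.96   -0.26 -166.8 ] Floc [-0.4  0.6  1.1] w 0.0004
side 10 ring deg -54.8 r 0.0394
top 15 ring deg -56.9 r 0.0401
```

Request:
drive_tool([
  {"x": -0.005, "y": -0.01, "z": -0.04, "spin": 0, "fingers": -1},
  {"x": -0.005, "y": -0.05, "z": -0.04, "spin": 0, "fingers": -1},
  {"x": -0.005, "y": -0.09, "z": -0.04, "spin": 0, "fingers": -1},
  {"x": 0.01, "y": -0.117, "z": -0.04, "spin": 0, "fingers": -1},
  {"x": 0.04, "y": -0.121, "z": -0.04, "spin": 0, "fingers": -1},
  {"x": 0.068, "y": -0.121, "z": -0.03, "spin": 0, "fingers": -1},
  {"x": 0.068, "y": -0.121, "z": 0.0, "spin": 0, "fingers": -1},
  {"x": 0.068, "y": -0.121, "z": 0.03, "spin": 0, "fingers": -1},
  {"x": 0.068, "y": -0.121, "z": 0.03, "spin": 0, "fingers": -1},
  {"x": 0.068, "y": -0.121, "z": 0.03, "spin": 0, "fingers": -1},
])

```text
time_s: 14.25
tcp_pos: [0.5675, -0.0156, 0.0889]
eef_rot: [-180.0, 0.0, -166.8]
contact_force: [-0.2, -0.9, 0.5]
gripper_width: 0.0007
gripper_force: 0.0
```

```bash
python3 -c "
from h import *
rep(); ringang()
class C: pass
import h
t0=cv2.imread('pics/top0.png')[...,::-1].copy(); s0=cv2.imread('pics/side0.png')[...,::-1].copy()
o=cams.capture
h.cams=C(); 
def cap(n):
    c=dict(o(n)); c['pixels']=t0 if n=='top' else s0; return c
h.cams.capture=cap; print('initial'); ringang()"
```

```text
t 14.25 loc [-0.0024 -0.0766  0.0889] tip z 0.0699 rot [-1.7998e+02  2.0000e-02 -1.6681e+02] Floc [-0.4 -0.8  0.5] w 0.0007
side no mark
top 5 ring deg 21.2 r 0.0356
initial
side 9 ring deg 0.2 r 0.0408
top 10 ring deg 0.5 r 0.0404
```

Request:
drive_tool([
  {"x": 0, "y": 0.01, "z": 0, "spin": 0, "fingers": -1},
  {"x": 0, "y": 0.0165, "z": 0, "spin": 0, "fingers": -1},
  {"x": -0.004, "y": 0.0165, "z": 0, "spin": 0, "fingers": -1},
  {"x": -0.008, "y": 0.0165, "z": 0, "spin": 0, "fingers": -1},
  {"x": -0.012, "y": 0.0165, "z": 0, "spin": 0, "fingers": -1},
  {"x": -0.018, "y": 0.0165, "z": 0, "spin": 0, "fingers": -1},
  {"x": -0.0243, "y": 0.0175, "z": 0, "spin": 0, "fingers": -1},
  {"x": -0.031, "y": 0.0195, "z": 0, "spin": 0, "fingers": -1},
  {"x": -0.035, "y": 0.0215, "z": 0, "spin": 0, "fingers": -1},
  {"x": -0.035, "y": 0.0215, "z": 0, "spin": 0, "fingers": -1},
])

```text
time_s: 15.7
tcp_pos: [0.598, 0.0125, 0.0889]
eef_rot: [-179.9, 0.2, -166.8]
contact_force: [7.8, -8.8, -3.3]
gripper_width: 0.0002
gripper_force: 5.6
```

```bash
python3 -c "
from h import *
rep(); ringang()"
```

```text
t 15.7 loc [ 0.0336 -0.0562  0.0889] tip z 0.0699 rot [-179.87    0.18 -166.77] Floc [  5.6 -10.4  -3.3] w 0.0002
side no mark
top 12 ring deg -10.3 r 0.0392
```

Request:
drive_tool([
  {"x": -0.003, "y": 0.0025, "z": 0, "spin": 0, "fingers": -1},
  {"x": -0.0062, "y": 0.005, "z": 0, "spin": 0, "fingers": -1},
  {"x": -0.0062, "y": 0.005, "z": 0, "spin": 0, "fingers": -1},
  {"x": -0.0062, "y": 0.005, "z": 0, "spin": 0, "fingers": -1},
])

```text
time_s: 16.3
tcp_pos: [0.6038, 0.019, 0.0891]
eef_rot: [-179.9, 0.3, -166.8]
contact_force: [10.8, -9.1, -5.3]
gripper_width: 0.0005
gripper_force: 5.8
```

```bash
python3 -c "
from h import *
rep(); ringang(); ringang()"
```

```text
t 16.3 loc [ 0.0408 -0.0512  0.0891] tip z 0.0701 rot [-179.88    0.3  -166.77] Floc [  8.4 -11.3  -5.3] w 0.0005
side no mark
top 5 ring deg 0.1 r 0.0418
side no mark
top 5 ring deg 0.1 r 0.0418
```

Request:
drive_tool([
  {"x": -0.007, "y": -0.0075, "z": 0, "spin": 0, "fingers": -1},
  {"x": -0.016, "y": -0.0165, "z": 0, "spin": 0, "fingers": -1},
  {"x": -0.016, "y": -0.03, "z": -0.03, "spin": 0, "fingers": -1},
  {"x": -0.005, "y": -0.055, "z": -0.05, "spin": 0, "fingers": -1},
  {"x": 0.02, "y": -0.08, "z": -0.05, "spin": 0, "fingers": -1},
  {"x": 0.038, "y": -0.085, "z": -0.05, "spin": 0, "fingers": -1},
  {"x": 0.038, "y": -0.085, "z": -0.05, "spin": 0, "fingers": -1},
])

```text
time_s: 17.38
tcp_pos: [0.5821, -0.0725, 0.1382]
eef_rot: [180.0, -0.0, -166.9]
contact_force: [0.5, -0.5, 0.8]
gripper_width: 0.0002
gripper_force: 0.0
```

```bash
python3 -c "
from h import *
rep(); ringang(); 
t=cams.capture('top');s=cams.capture('side')
a=cv2.resize(t['pixels'][165:240,185:275],(400,333),interpolation=cv2.INTER_CUBIC)
b=cv2.resize(s['pixels'][180:255,210:300],(400,333),interpolation=cv2.INTER_CUBIC)
cv2.imwrite('pics/c5.png',np.hstack([a,b])[...,::-1])
"
```

```text
t 17.375 loc [-0.0011 -0.1353  0.1382] tip z 0.1192 rot [ 1.7998e+02 -3.0000e-02 -1.6689e+02] Floc [ 0.4 -0.6  0.8] w 0.0002
side 11 ring deg 0.8 r 0.0411
top 4 ring deg -2.7 r 0.0382
```

View pics/c5.png

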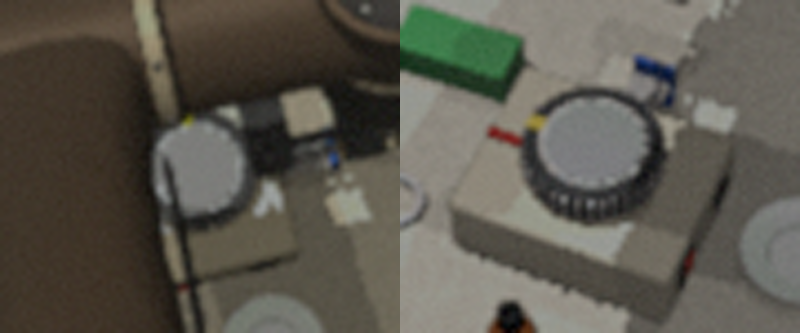

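The side view shows the yellow mark at (537,122), on the red line (505,135) as at the start, and the measured 0.8° agrees. Two turns are done. Next I lower the tool outside the tab.

Request:
drive_tool([
  {"x": 0, "y": 0, "z": 0.03, "spin": 0, "fingers": -1},
  {"x": 0, "y": 0, "z": 0.06, "spin": 0, "fingers": -1},
  {"x": 0, "y": 0, "z": 0.08, "spin": 0, "fingers": -1},
  {"x": 0, "y": 0, "z": 0.083, "spin": 0, "fingers": -1},
  {"x": 0, "y": 0.006, "z": 0.083, "spin": 0, "fingers": -1},
  {"x": 0, "y": 0.012, "z": 0.083, "spin": 0, "fingers": -1},
  {"x": 0, "y": 0.018, "z": 0.083, "spin": 0, "fingers": -1},
  {"x": 0, "y": 0.022, "z": 0.083, "spin": 0, "fingers": -1},
])

```text
time_s: 18.58
tcp_pos: [0.5786, -0.0501, 0.056]
eef_rot: [-180.0, 0.1, -166.8]
contact_force: [0.3, -1.2, 1.8]
gripper_width: 0.0005
gripper_force: 0.8
```

```bash
python3 -c "
from h import *
rep()"
```

```text
t 18.575 loc [ 0.0005 -0.1127  0.056 ] tip z 0.037 rot [-1.7999e+02  9.0000e-02 -1.6680e+02] Floc [ 0.  -1.2  1.8] w 0.0005
```

Request:
drive_tool([
  {"x": 0, "y": 0.005, "z": 0, "spin": 0, "fingers": -1},
  {"x": 0, "y": 0.01, "z": 0, "spin": 0, "fingers": -1},
  {"x": 0, "y": 0.015, "z": 0, "spin": 0, "fingers": -1},
  {"x": 0, "y": 0.019, "z": 0, "spin": 0, "fingers": -1},
  {"x": 0, "y": 0.023, "z": 0, "spin": 0, "fingers": -1},
  {"x": 0, "y": 0.026, "z": 0, "spin": 0, "fingers": -1},
  {"x": 0, "y": 0.028, "z": 0, "spin": 0, "fingers": -1},
  {"x": 0, "y": 0.028, "z": 0, "spin": 0, "fingers": -1},
])

```text
time_s: 19.58
tcp_pos: [0.5714, -0.0231, 0.055]
eef_rot: [180.0, -0.0, -166.8]
contact_force: [0.7, 0.1, 0.4]
gripper_width: 0.0004
gripper_force: 0.0
```

```bash
python3 -c "
from h import *
rep()"
```

```text
t 19.575 loc [-0.0003 -0.0848  0.055 ] tip z 0.036 rot [ 1.7998e+02 -2.0000e-02 -1.6684e+02] Floc [ 0.7 -0.1  0.4] w 0.0004
```

Request:
drive_tool([
  {"x": 0, "y": 0.001, "z": 0, "spin": 0, "fingers": -1},
  {"x": 0, "y": 0.002, "z": 0, "spin": 0, "fingers": -1},
  {"x": 0, "y": 0.003, "z": 0, "spin": 0, "fingers": -1},
  {"x": 0, "y": 0.004, "z": 0, "spin": 0, "fingers": -1},
  {"x": 0, "y": 0.004, "z": 0, "spin": 0, "fingers": -1},
])

```text
time_s: 20.2
tcp_pos: [0.5712, -0.0224, 0.0551]
eef_rot: [-179.8, -0.1, -166.8]
contact_force: [5.5, -19.3, -4.0]
gripper_width: 0.0002
gripper_force: 10.2
```

```bash
python3 -c "
from h import *
rep()"
```

```text
t 20.2 loc [-0.0004 -0.0841  0.0551] tip z 0.0361 rot [-1.7982e+02 -6.0000e-02 -1.6684e+02] Floc [  1.  -20.1  -4. ] w 0.0002
```

Firm stop at TCP y = -84 mm with 20 N, as expected for fully home. I back off and check.

Request:
drive_tool([
  {"x": 0, "y": -0.006, "z": 0, "spin": 0, "fingers": -1},
  {"x": 0, "y": -0.025, "z": 0, "spin": 0, "fingers": -1},
  {"x": 0, "y": -0.06, "z": 0, "spin": 0, "fingers": -1},
  {"x": 0, "y": -0.09, "z": -0.03, "spin": 0, "fingers": -1},
  {"x": 0, "y": -0.13, "z": -0.08, "spin": 0, "fingers": -1},
  {"x": 0, "y": -0.18, "z": -0.12, "spin": 0, "fingers": -1},
  {"x": 0, "y": -0.23, "z": -0.15, "spin": 0, "fingers": -1},
  {"x": 0, "y": -0.27, "z": -0.15, "spin": 0, "fingers": -1},
  {"x": 0, "y": -0.27, "z": -0.15, "spin": 0, "fingers": -1},
])

```text
time_s: 21.32
tcp_pos: [0.6321, -0.2856, 0.2048]
eef_rot: [180.0, -0.0, -167.0]
contact_force: [-0.4, 0.1, -0.0]
gripper_width: 0.0005
gripper_force: 0.0
```

```bash
python3 -c "
from h import *
rep(); ringang(); 
t=cams.capture('top');s=cams.capture('side')
a=cv2.resize(t['pixels'][165:240,185:275],(400,333),interpolation=cv2.INTER_CUBIC)
b=cv2.resize(s['pixels'][180:255,210:300],(400,333),interpolation=cv2.INTER_CUBIC)
cv2.imwrite('pics/c6.png',np.hstack([a,b])[...,::-1])
"
```

```text
t 21.325 loc [-0.0009 -0.3542  0.2048] tip z 0.1858 rot [ 179.98   -0.   -167.03] Floc [-0.4  0.2 -0. ] w 0.0005
side 8 ring deg 1.0 r 0.0412
top 9 ring deg 1.4 r 0.0406
```

View pics/c6.png

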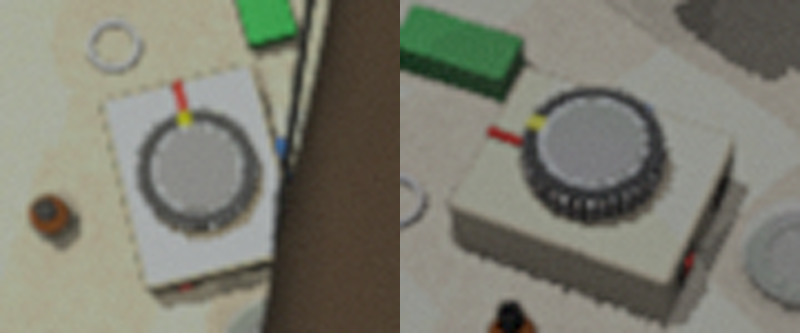

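The mark is at (184,119) under the red line (179,95), within 1° of where it started. The tab is in against the base at about (281,146), and the bottle, filter ring, green box and dish have not moved.

```bash
python3 -c "
from plant import r
print(r.close_job())"
```

```text
the job is handed in; nothing more can be done
None
```

The ring is loosened two full turns, with its mark within about 1° of the red line. After that I pushed the filter slide home against its stop, and the job was handed in at about 21 s of the 72 s allowed.

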